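# Vacuum hold test of a gas syringe on its test stand

### The job

Set up the leak test of the gas syringe: slide its grey carriage over the plate of the test stand until it sits square and flush in the corner of the blue fence, against both the stop and the side rail, with the plunger still in. Then take the black knob and draw the plunger straight out along its axis, without cocking it in its bore or pulling the carriage out of the corner, until the white thumb disc stands level with the red pointer on the scale. The tip is blanked off, so the plunger is sucked back if let go: finish while still gripping the knob and holding the disc at the pointer, and leave the pointer and the things standing around alone.

Things in the scene. Friction and masses are not known exactly. Their poses are not given: they have to be found in the camera images.
- stand: Fixed test stand: aluminium plate 295 x 140 x 10 mm with a low blue L-shaped fence. Origin at worktop level in the plane of the stop's inner face; x axis = draw direction (level, about world -y), y axis towards the side rail (about world +x), z up. Plate x -170 to +125, y -90 to +50, top z = 10 mm. A seated carriage has its origin at x -55, y 0, z 10 mm and parallel axes.
- stop_face (a point): Blue stop across the draw direction, 16 mm high above the plate, 12 mm thick, 96 mm long (stand y -49 to +47): the middle of the top edge of its inner face, at the stand's x = 0, z = 26 mm. Its inner face looks to the stand's -x. Knob and disc pass over it.
- rail_face (a point): Blue side rail along the draw direction, 16 mm high above the plate, 12 mm thick (stand x -153 to +12): a point on the top edge of its inner face, at the stand's x = -70, y = +38, z = 26 mm. Its inner face looks to the stand's -y.
- carriage: Loose grey carriage, 0.55 to 0.85 kg, on the plate. Origin: centre of its underside; x along the syringe to the knob, z up. Slab 110 x 76 x 18 mm (x, y, z), flat vertical sides; at both ends plates 52 mm wide, 10 mm thick, up to z = 58; glass barrel 32 mm thick between, axis at z = 38. Starts 12-33 mm off the stop, 18-40 mm off the rail, turned up to 0.2 rad. Takes 3 to 7 N to slide.
- front_edge (a point): Middle of the lower edge of the carriage's front face (carriage x = +55, y = 0, z = 0 mm); it comes to the stand's x = 0, y = 0, z = 10 mm when the carriage is seated.
- plunger: Plunger: steel rod 10 mm thick, black ribbed knob 20 mm thick and 22 mm long, white thumb disc 32 mm wide at the end. Origin on the syringe axis, in the carriage's front face when fully in; x outward. Knob x = 34 to 56 mm, disc 56 to 61. It has springy play in its bush (8 N m/rad about a point at x = -30): a sideways load cocks it; cocked over 0.05 rad it binds and the test is spoilt.
- draw (a joint): How far the plunger is drawn out of the barrel, m: 0 fully in, end stop at 0.060. Starts at 0 to 0.010. Drag is about 2 N, and the trapped vacuum pulls it back with 110 N per metre of draw (3.5 to 5 N at the pointer).
- disc (a point): Centre of the white thumb disc, on the axis, 58.5 mm from the plunger's origin along its x; 48 mm above the worktop.
- pointer_line (a point): Tip of the thin red pointer on the white scale beside the drawn plunger, at the stand's y = -26, z = 19 mm and x = 90 to 105 mm (differs from start to start; its axes are the stand's). With the carriage seated the disc reaches the same stand x at a draw of 32 to 46 mm.
- pointer (a joint): Place of the pointer along the scale, m: the red line stands at the stand's x = 0.0885 + this value. Its black slider (14 x 16 mm, thumbscrew, top 23 mm above the worktop, at the stand's y = -58) slides if knocked.
- mini_centrifuge: Fixed bench centrifuge with a black lid, grey body, about 170 mm wide and 190 mm high, right of the stand (origin at the centre of its underside); carry the hand over it (TCP at 0.33 m clears it) or round it.
- timer: Small white lab timer lying on the worktop, 62 x 62 x 16 mm, origin at the centre of its underside. Bystander.
- reagent_amber: Brown glass reagent bottle with a black cap, 48 mm in diameter, 95 mm high, origin at the centre of its underside. Bystander.
- tape_roll: Roll of green tape lying flat, 66 mm in diameter, 19 mm high, origin at the centre of its underside. Bystander.

How it is judged:
On the way:
1. the carriage sits square and flush in the fence corner, plunger still in (drawn less than 16 mm) (x of front_edge in the frame of stand above -0.002 m and y of front_edge in the frame of stand above -0.002 m and angle between the x axis of carriage and the x axis of stand, either way round below 0.02 rad and angle between carriage's own z axis and vertical below 0.03 rad and value of joint draw below 0.016 m), for 0.3 s.
At the end, for the whole second after the job is handed in: The carriage is flush with stop and rail within 3 mm and square within 0.025 rad, flat on the plate; the disc's middle is within 4 mm of the pointer line along the draw direction and at rest; the fingers hold the plunger (at least 3 N of contact) (x of front_edge in the frame of stand above -0.003 m and y of front_edge in the frame of stand above -0.003 m and angle between the x axis of carriage and the x axis of stand, either way round below 0.025 rad and angle between carriage's own z axis and vertical below 0.03 rad and x of disc in the frame of pointer_line between -0.004 and 0.004 m and contact force between the fingers and plunger above 3 N and value of joint draw above 0.028 m and velocity of joint draw between -0.01 and 0.01 m/s); the arm keeps its last pose, push and grip.
It fails at once if the plunger is cocked in its bore by more than 0.05 rad (angle between the x axis of plunger and the x axis of carriage, either way round above 0.05 rad).
It fails at once if the pointer is shifted along the scale by more than 4 mm (distance of pointer_line from where it was at the start of the episode above 0.004 m).
It fails at once if the timer is disturbed (moved more than 15 mm) (distance of timer from where it was at the start of the episode above 0.015 m).
It fails at once if the brown bottle is disturbed (moved more than 15 mm) (distance of reagent_amber from where it was at the start of the episode above 0.015 m).
It fails at once if the tape roll is disturbed (moved more than 15 mm) (distance of tape_roll from where it was at the start of the episode above 0.015 m).
It also fails if it takes over 59 s, if anything falls off the work surface, if the arm or the gripper's body presses on something with over 40 N, if the wrist force passes 120 N, or if a joint passes its speed limit or range.

### The arm

A 7-joint arm with a two-finger parallel gripper is mounted at the origin on the work surface; the furniture and walls round the work are solid. World frame = base frame: x ahead of the robot, y to its left, z up, the work surface at z = 0. Lengths are in m, angles in rad, forces in N, time in s.
With the tool pointing down it reaches from about 0.4 to 0.9 m from the base axis. Payload 5.6 kg.
Tool frame: the origin (TCP) lies between the finger pads, 19 mm behind the fingertips; this is the grasp point; z points along the fingers, y is the line along which they close (so a half turn about z gives the same grasp; the last joint's range is limited). The gripper opens to 92 mm and grips with 3 to 60 N. Pads are 20 mm wide; open, the fingers measure 128 mm over their backs; the gripper's body (75 mm by 189 mm) begins 69 mm behind the grasp point.
Start: joints at [1.098, 0.468, -0.012, 1.603, 0.006, 1.071, -0.056], TCP at [0.271, -0.591, 0.233] pointing down, gripper open.
Joint ranges: [-2.53, 2.53], [-0.31, 2.02], [-1.57, 1.55], [0.28, 2.44], [-1.29, 4.43], [0.15, 1.84], [-2.92, 2.92]. Speed limits (rad/s): [2.57, 2.57, 3.14, 3.14, 3.14, 3.14, 3.14].

### API

Orientations are given as a 3x3 rotation matrix whose columns are the frame's x, y, z axes.
In Python, from station import env gives the robot as it stands. Calls block until the motion is done:
- env.reach(position, orientation): joint-space move of the TCP to a pose.
- env.movel(position, frame=None, rate=0.15): straight line of the TCP; frame=None keeps the orientation; rate is the mean speed in m/s.
- env.goto_joints(angles): joint-space move.
- env.release() and env.grasp(squeeze=None): open the fingers fully, or close them until they stop; squeeze is the grip in N (None keeps the last).
- env.pause(seconds).
- env.inverse_kinematics(position, orientation): joint angles nearest the present ones, or None.
- env.read_camera(name): name is "scene" or "top" or "wrist"; returns (picture, depth): 420x560x3 uint8, red, green, blue; 420x560 float32, m along the optical axis (not along the pixel's ray), 0 where there is no reading.
- env.camera_info(name): a dict with "intrinsics" (3x3 intrinsics, pixels), "eye" and "rotation" of the camera in the world; the wrist camera has in their place "T_tool_cam" (4x4, takes a point from camera to tool coordinates, whose origin is the TCP and whose axes are the flange's). Camera axes: x right, y up, looking along -z (the intrinsics and any distortion apply to the point x, -y, -z); pixel columns grow to the right and rows downward; lengths in m; the calibration is good to about 2 mm. A picture is of the moment at which its call begins: read the wrist's pose just before it. camera_info takes no time and is no camera call.
A pose or a line that the arm cannot do raises env.PlanningError and nothing moves.
- env.finish_job(): hands the job in; it is judged then, once.
Readings, each from a call of its own:
- env.read_t(): time.
- env.read_joint_positions(): joint angles.
- env.read_joint_velocities(): joint speeds.
- env.read_tau(): joint torques, N m.
- env.read_ee_pos(): TCP position.
- env.read_tcp_rot(): TCP orientation.
- env.read_wrist_force(): force on the tool from outside, world axes, zero at the start.
- env.read_moment(): the same for the moment, N m.
- env.read_gripper_width(): finger opening in m.
- env.read_grasp_force(): force on a finger pad.
Only numpy, scipy, OpenCV 4.12 (cv2) and the standard library are available. Lean on these libraries where they do the work, as an engineer would, in place of code of your own. Each camera call takes 0.05 s, during which the arm holds its last target. There are 200 camera calls.

## Working session

There is one attempt and no reset: what is moved stays moved. The work goes in short steps, each a Python script; the robot and the scene stay as the last script left them, time stands still between calls to the robot, and variables do not carry over. Pictures are saved under pics/ and viewed, at most 10 in all, crops included, and the job is handed in when it is done.

```bash
ls; mkdir -p pics
python3 - <<'E'
from station import env
import cv2,numpy as np
for n in ("scene","top"):
    p,d=env.read_camera(n); cv2.imwrite(f"pics/{n}0.png",p[:,:,::-1]); np.savez(f"{n}0.npz",p=p,d=d)
    print(n,env.camera_info(n))
print(env.camera_info("wrist"),env.read_tcp_rot(),env.read_t())
E
```

```text
pics
station.py
scene {'intrinsics': array([[412.61661246,   0.        , 282.71505111],
       [  0.        , 412.61661246, 210.32989751],
       [  0.        ,   0.        ,   1.        ]]), 'eye': array([-0.33776244,  0.54221497,  0.67950034]), 'rotation': array([[-0.57935749,  0.48022349, -0.65858204],
       [-0.81496945, -0.35421452,  0.45864677],
       [-0.01302637,  0.80244469,  0.59658431]])}
top {'intrinsics': array([[528.5016632 ,   0.        , 286.19266716],
       [  0.        , 528.5016632 , 204.80666209],
       [  0.        ,   0.        ,   1.        ]]), 'eye': array([0.2107876 , 0.05145595, 1.26725863]), 'rotation': array([[-2.41112664e-03,  9.92527046e-01, -1.22001025e-01],
       [-9.99822338e-01, -1.11955959e-04,  1.88488495e-02],
       [ 1.86943342e-02,  1.22024797e-01,  9.92350982e-01]])}
{'intrinsics': array([[344.12013302,   0.        , 285.80799508],
       [  0.        , 344.12013302, 208.4354812 ],
       [  0.        ,   0.        ,   1.        ]]), 'T_tool_cam': array([[-2.52151016e-04,  9.54813072e-01,  2.97206889e-01,
         8.41820025e-02],
       [ 9.99999665e-01,  4.72187384e-04, -6.68557028e-04,
         2.68224782e-04],
       [-7.78684333e-04,  2.97206621e-01, -9.54812871e-01,
        -1.51707386e-01],
       [ 0.00000000e+00,  0.00000000e+00,  0.00000000e+00,
         1.00000000e+00]])} [[ 9.09078790e-01  4.16623509e-01 -7.77902957e-04]
 [ 4.16624219e-01 -9.09077692e-01  1.41796371e-03]
 [-1.16417207e-04 -1.61313395e-03 -9.99998692e-01]] 0.1
```

View pics/top0.png

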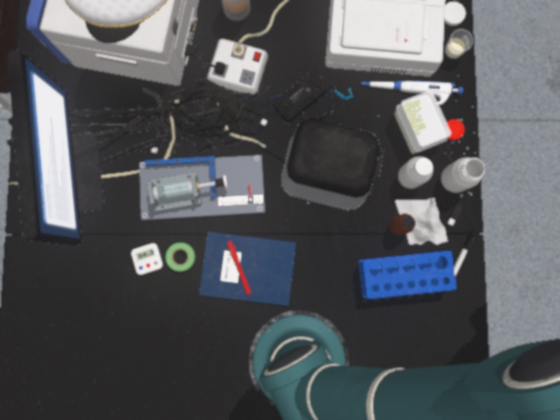

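View pics/scene0.png

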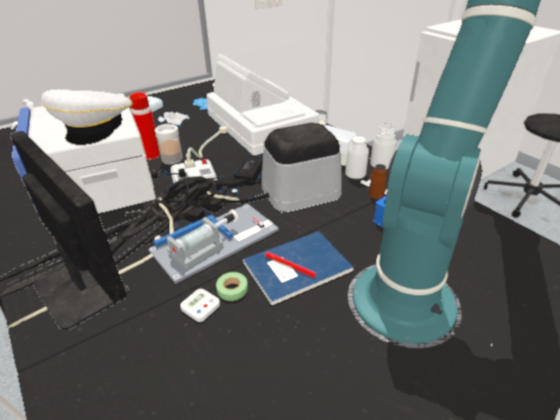

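```bash
cat > h.py <<'E'
from station import env
import cv2,numpy as np
R0=np.array([[0,1,0],[1,0,0],[0,0,-1.]])
def rotz(a): c,s=np.cos(a),np.sin(a); return np.array([[c,-s,0],[s,c,0],[0,0,1.]])
def shot(name):
    p0=env.read_ee_pos(); R=env.read_tcp_rot(); p,d=env.read_camera("wrist")
    ci=env.camera_info("wrist"); T=np.eye(4); T[:3,:3]=R; T[:3,3]=p0; T=T@ci["T_tool_cam"]
    np.savez(name+".npz",p=p,d=d,K=ci["intrinsics"],T=T); cv2.imwrite(f"pics/{name}.png",p[:,:,::-1])
def ray(name,u,v):
    z=np.load(name+".npz"); K=z["K"]; T=z["T"]
    r=T[:3,:3]@np.array([(u-K[0,2])/K[0,0],-(v-K[1,2])/K[1,1],-1]); return T[:3,3],r
def atz(name,u,v,z): o,r=ray(name,u,v); return o+r*(z-o[2])/r[2]
def atd(name,u,v):
    d=np.load(name+".npz")["d"]; w=d[int(v)-1:int(v)+2,int(u)-1:int(u)+2]; o,r=ray(name,u,v); return o+r*np.median(w)
def proj(name,P):
    z=np.load(name+".npz"); c=z["T"][:3,:3].T@(np.asarray(P)-z["T"][:3,3]); K=z["K"]
    return np.array([K[0,0]*c[0]/-c[2]+K[0,2],-K[1,1]*c[1]/-c[2]+K[1,2]])
def tri(obs):
    A=np.zeros((3,3));b=np.zeros(3)
    for n,u,v in obs:
        o,r=ray(n,u,v); r=r/np.linalg.norm(r); M=np.eye(3)-np.outer(r,r); A+=M; b+=M@o
    return np.linalg.solve(A,b)
E
python3 - <<'E'
from h import *
p=env.read_ee_pos(); env.movel([p[0],p[1],.36],rate=.3)
env.reach([.55,-.05,.38],rotz(-.5)@R0) 
print(env.read_ee_pos(),env.read_joint_positions())
env.reach([.41,.21,.30],R0); shot("w1")
env.reach([.38,.28,.27],R0); shot("w2")
print(env.read_ee_pos(),env.read_joint_positions(),env.read_t(),env.read_wrist_force())
for n in("w1","w2"):
    i=cv2.imread(f"pics/{n}.png"); cv2.imwrite(f"pics/{n}b.png",cv2.resize(i,(800,600),interpolation=cv2.INTER_CUBIC))
E
```

```text
[ 0.54999809 -0.0516391   0.37976157] [ 0.48990342  0.23756551 -0.54904244  1.62707809  0.12771306  1.31328864
 -0.5819844 ]
[0.38106297 0.2792842  0.26997638] [ 0.0894923   0.23854989 -0.89462714  1.93777967  0.21254162  1.06263591
 -0.89758838] 4.5417 [ 0.27847183 -0.27621503 -0.53588877]
```

View pics/w1b.png

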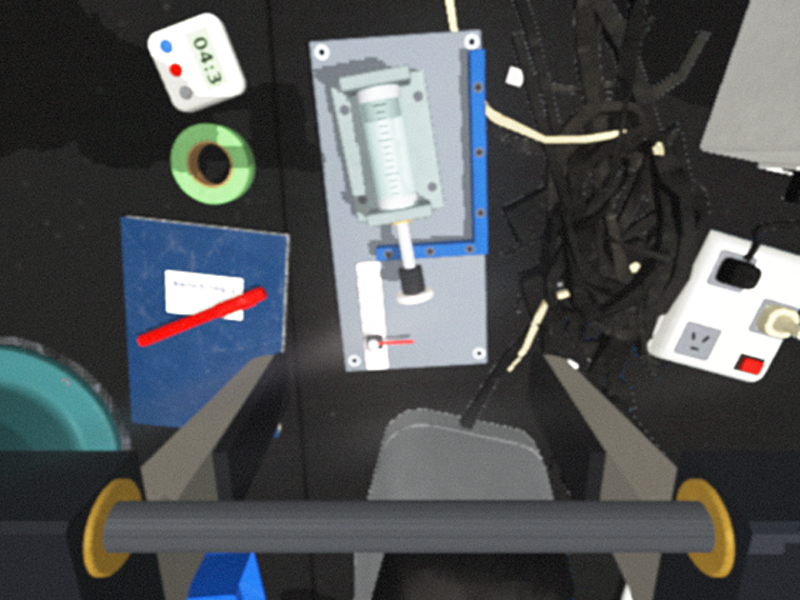

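View pics/w2b.png

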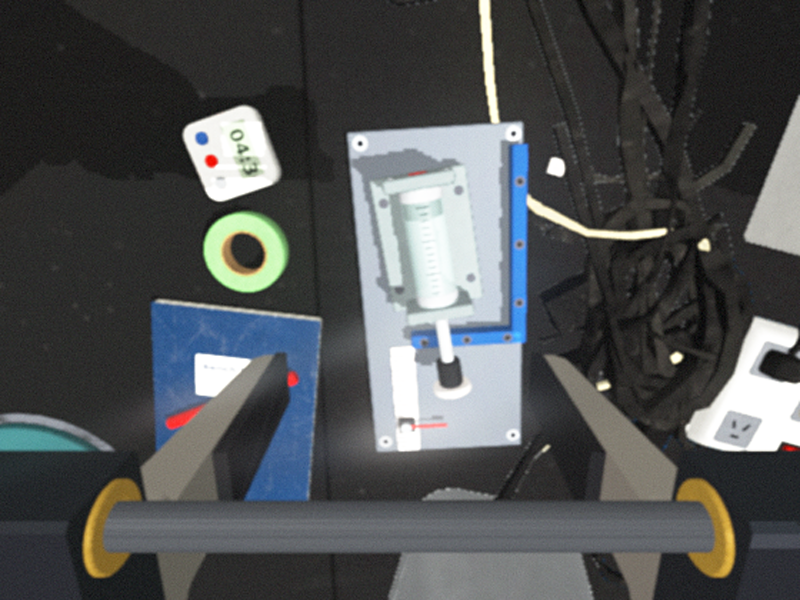

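Run:
```python
import cv2,numpy as np
a=cv2.imread("pics/w1.png")[15:263,213:351]; b=cv2.imread("pics/w2.png")[80:320,240:375]
f=lambda i,k=2.4: cv2.resize(i,None,fx=k,fy=k,interpolation=cv2.INTER_CUBIC)
a=f(a);b=f(b);o=np.zeros((600,680,3),np.uint8);o[:a.shape[0],:a.shape[1]]=a[:600];o[:b.shape[0],350:350+b.shape[1]]=b
cv2.imwrite("pics/c12.png",o)
```

```text
(no output)
```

View pics/c12.png

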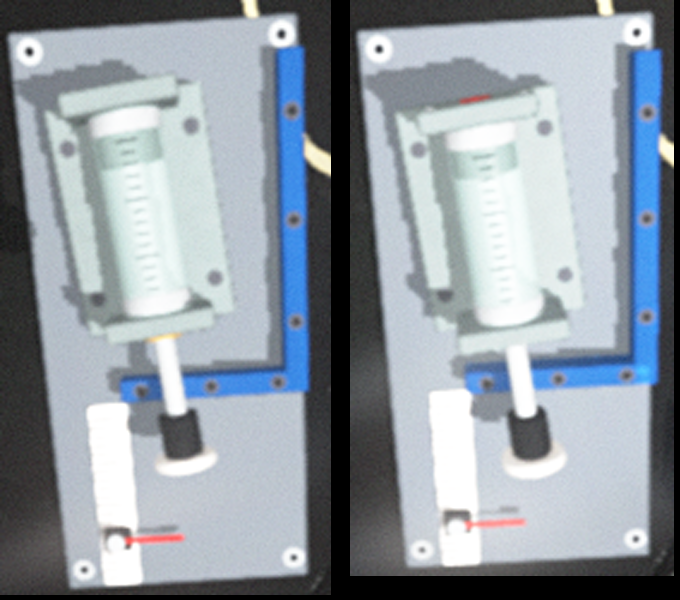

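```bash
cat > m.py <<'E'
from h import *
def A(p): return ("w1",p[0]/2.4+213-.3,p[1]/2.4+15-.3)
def B(p): return ("w2",(p[0]-350)/2.4+240-.3,p[1]/2.4+80-.3)
pts={'pTL':((9,33),(358,31),(-.170,-.090,.01)),'pTR':((293,14),(652,13),(-.17,.05,.01)),'pBR':((308,575),(652,555),(.125,.05,.01)),'pBL':((70,588),(407,567),(.125,-.09,.01)),
'fC':((286,369),(634,358),(0,.038,.026)),'fR':((277,48),(634,52),(-.153,.038,.026)),'fS':((121,380),(466,367),(0,-.049,.026)),
'red':((184,538),(525,522),None),'s1':((67,149),(419,150),None),'s2':((191,125),(545,127),None),'s3':((215,278),(565,274),None),'s4':((97,299),(445,295),None),
'c1':((45,115),(397,115),None),'c2':((200,82),(555,86),None),'c3':((233,310),(583,305),None)}
def fit(src,dst):
    src=np.array(src);dst=np.array(dst);ms=src.mean(0);md=dst.mean(0);s=src-ms;d=dst-md
    a=np.arctan2((s[:,0]*d[:,1]-s[:,1]*d[:,0]).sum(),(s*d).sum()); R=rotz(a)[:2,:2]; t=md-R@ms
    return a,t,dst-(src@R.T+t)
hz={'red':.019}
S=[];D=[]
W={}
for k,(a,b,s) in pts.items():
    t=tri([A(a),B(b)]); z=s[2] if s else (.019 if k=='red' else .028)
    w=(atz(*A(a),z)+atz(*B(b),z))/2; W[k]=w
    print(k,t.round(4),w.round(4),(atz(*A(a),z)-atz(*B(b),z))[:2].round(4))
    if s: S.append(s[:2]);D.append(w[:2])
a,t,r=fit(S,D); print("stand",a,t,(r*1000).round(1))
L=lambda w: rotz(-a)[:2,:2]@(np.asarray(w)[:2]-t)
for k in W:
    if not pts[k][2]: print(k,L(W[k]).round(4))
sc=np.mean([W[k] for k in('s1','s2','s3','s4')],0)
v=(W['s4']+W['s3']-W['s1']-W['s2'])[:2]; ca=np.arctan2(v[1],v[0])
print("carr",sc,ca,"local",L(sc),ca-a)
np.savez("stand.npz",a=a,t=t,sc=sc,ca=ca,red=L(W['red']))
E
python3 m.py
```

```text
pTL [0.3318 0.3733 0.0108] [0.3316 0.3734 0.01  ] [0.0002 0.0002]
pTR [0.4684 0.3808 0.014 ] [0.4691 0.3813 0.01  ] [-0.0015 -0.    ]
pBR [0.4888 0.0887 0.0118] [0.4892 0.0876 0.01  ] [-0.0014 -0.0002]
pBL [0.349  0.0797 0.0101] [0.349  0.0796 0.01  ] [0.0001 0.0001]
fC [0.4707 0.2104 0.0152] [0.4688 0.2135 0.026 ] [ 0.0006 -0.0022]
fR [0.4593 0.3638 0.0261] [0.4593 0.3638 0.026 ] [0.0001 0.0001]
fS [0.3824 0.2044 0.0129] [0.3828 0.2082 0.026 ] [ 0.0002 -0.0028]
red [0.4158 0.1144 0.0182] [0.4158 0.1148 0.019 ] [ 0.0003 -0.0001]
s1 [0.3603 0.3199 0.0303] [0.3601 0.3199 0.028 ] [-0.0007  0.0002]
s2 [0.4193 0.3304 0.0287] [0.4193 0.3304 0.028 ] [-0.0001  0.0001]
s3 [0.4316 0.2589 0.0261] [0.4314 0.2593 0.028 ] [ 0.0001 -0.0004]
s4 [0.3721 0.2491 0.0297] [0.372  0.2488 0.028 ] [-0.0004  0.0002]
c1 [0.3499 0.3355 0.0253] [0.3502 0.3355 0.028 ] [-0.0005 -0.0007]
c2 [0.4233 0.349  0.0296] [0.4234 0.349  0.028 ] [-0.      0.0003]
c3 [0.441  0.2431 0.0267] [0.4408 0.2433 0.028 ] [-0.0002 -0.0004]
stand -1.508151024379784 [0.43112113 0.20976401] [[ 1.  -0.4]
 [-1.3 -1.3]
 [ 0.4 -0.5]
 [-0.2  0.3]
 [-0.3  1.3]
 [-0.2 -1. ]
 [ 0.6  1.5]]
red [ 0.0938 -0.0213]
s1 [-0.1143 -0.064 ]
s2 [-0.1212 -0.0042]
s3 [-0.0494  0.0034]
s4 [-0.0426 -0.0565]
c1 [-0.1305 -0.0729]
c2 [-0.1395  0.0011]
c3 [-0.0329  0.0118]
carr [0.39570699 0.28958478 0.028     ] -1.4030837667544085 local [-0.08188128 -0.03034755] 0.1050672576253755
```

```bash
sed -i "s/'fC':((286,369),(634,358),(0,.038,.026))/'fC':((286,369),(634,358),(0,.038,.01))/; s/'fS':((121,380),(466,367),(0,-.049,.026))/'fS':((121,380),(466,367),(0,-.049,.01))/" m.py
python3 m.py | tail -12
python3 - <<'E'
from h import *
z=np.load("stand.npz"); a=float(z['a']);t=z['t'];sc=z['sc'];ca=float(z['ca'])
G=lambda x,y,h: np.r_[rotz(a)[:2,:2]@[x,y]+t,h]
Rc=rotz(ca+np.pi/2)@R0; Rs=rotz(a+np.pi/2)@R0
H=.053
env.reach([sc[0],sc[1],.13],Rc); env.movel([sc[0],sc[1],H],rate=.1)
print(env.read_ee_pos(),env.read_wrist_force())
env.grasp(15); print(env.read_gripper_width(),env.read_grasp_force(),env.read_wrist_force())
print("t",env.read_t())
env.movel(G(-.060,-.005,H),frame=Rs,rate=.04)
ex=rotz(a)[:2,0];ey=rotz(a)[:2,1]
f=env.read_wrist_force(); print(f[:2]@ex,f[:2]@ey,f,env.read_ee_pos(),env.read_gripper_width(),"t",env.read_t())
shot("w3")
E
```

```text
[ 2.2 -1.9]
 [-0.5  0.3]
 [-0.2 -1.9]]
red [ 0.0924 -0.0215]
s1 [-0.1157 -0.0643]
s2 [-0.1225 -0.0044]
s3 [-0.0507  0.0031]
s4 [-0.044  -0.0568]
c1 [-0.1319 -0.0732]
c2 [-0.1408  0.0008]
c3 [-0.0342  0.0116]
carr [0.39570699 0.28958478 0.028     ] -1.4030837667544085 local [-0.08323002 -0.0305845 ] 0.10474706743442819
[0.39599142 0.28998447 0.05346813] [-0.30201211  0.43740105  0.45492742]
0.031307281228786205 14.998700022697449 [ 1.50057889 -0.54528036 -0.83498085]
t 7.0083
-0.8152418742513442 0.27358912567205323 [ 0.22174877  0.83084163 -0.72154957] [0.42324976 0.26747801 0.05298721] 0.031802167057501995 t 8.025
```

Run:
```python
from h import *
z=np.load("stand.npz"); a=float(z['a']);t=z['t']
ex=rotz(a)[:2,0];ey=rotz(a)[:2,1]
Rs=rotz(a+np.pi/2)@R0
c=env.read_ee_pos(); 
def push(d,lim,n=30,st=.0007):
    global c
    for i in range(n):
        c=c+np.r_[d*st,0]; env.movel(c,frame=Rs,rate=.03)
        f=env.read_wrist_force(); F=-f[:2]@d
        if i%3==0 or F>lim: print(i,round(F,1),end='; ')
        if F>lim: break
    p=env.read_ee_pos(); print("\nloc",rotz(-a)[:2,:2]@(p[:2]-t),"f",f.round(1),"m",env.read_moment().round(2),"t",env.read_t())
push(ex,14); push(ey,14); push(ex,14,8); push(ey,14,8)
shot("w4")
i=cv2.imread("pics/w4.png"); cv2.imwrite("pics/w4b.png",cv2.resize(i,(800,600),interpolation=cv2.INTER_CUBIC))
```

```text
0 1.9; 3 2.1; 6 5.8; 9 8.8; 12 12.8; 14 15.1; 
loc [-0.05497972 -0.00427677] f [-1.9 15.  -2.7] m [ 3.31  0.49 -0.16] t 11.825
0 2.1; 3 6.4; 6 9.8; 9 11.4; 12 11.3; 14 15.0; 
loc [-5.54541110e-02  4.53886599e-05] f [-16.1  16.2   4.9] m [ 3.31  3.53 -0.25] t 15.575
0 18.3; 
loc [-5.53771884e-02  7.77167603e-05] f [-15.8  17.3   2.8] m [ 3.66  3.54 -0.22] t 15.825
0 17.0; 
loc [-5.53723570e-02  8.52748861e-05] f [-18.1  16.1   4.3] m [ 3.57  3.92 -0.31] t 16.075
```

View pics/w4b.png

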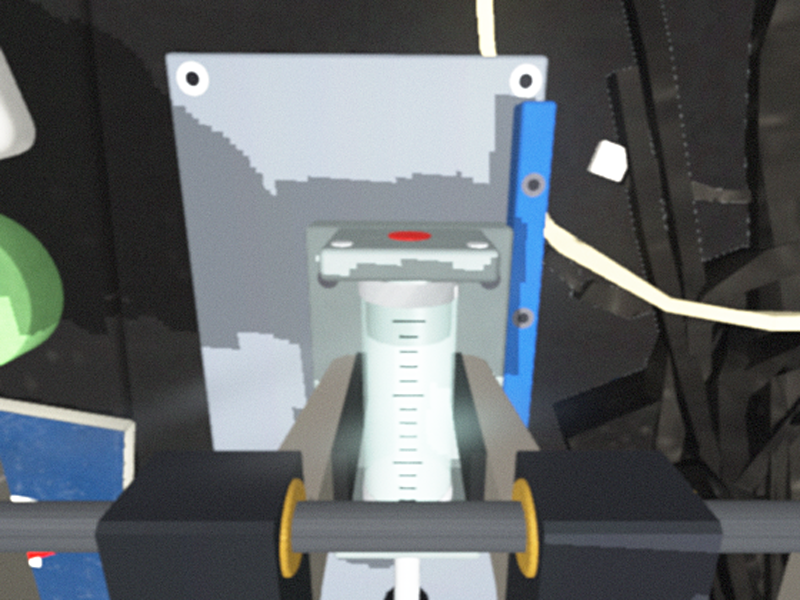

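Run:
```python
from h import *
z=np.load("stand.npz"); a=float(z['a']);t=z['t']
G=lambda x,y,h: np.r_[rotz(a)[:2,:2]@[x,y]+t,h]
Rs=rotz(a+np.pi/2)@R0
env.release(); p=env.read_ee_pos(); print(rotz(-a)[:2,:2]@(p[:2]-t),p,env.read_wrist_force())
env.movel([p[0],p[1],.13],rate=.15)
env.reach(G(.02,.0,.22),Rs); env.pause(.2); shot("w5")
env.reach(G(-.04,.0,.20),Rs); env.pause(.2); shot("w6"); print(env.read_ee_pos(),env.read_t())
for n in("w5","w6"):
    i=cv2.imread(f"pics/{n}.png")[0:330,140:430]
    cv2.imwrite(f"pics/{n}c.png",cv2.resize(i,None,fx=1.8,fy=1.8,interpolation=cv2.INTER_CUBIC))
```

```text
[-0.04828746  0.00669698] [0.43511332 0.25705736 0.05301183] [-0.34100274  0.21981683 -1.53159238]
[0.42937426 0.24743153 0.20007125] 19.1583
```

View pics/w5c.png

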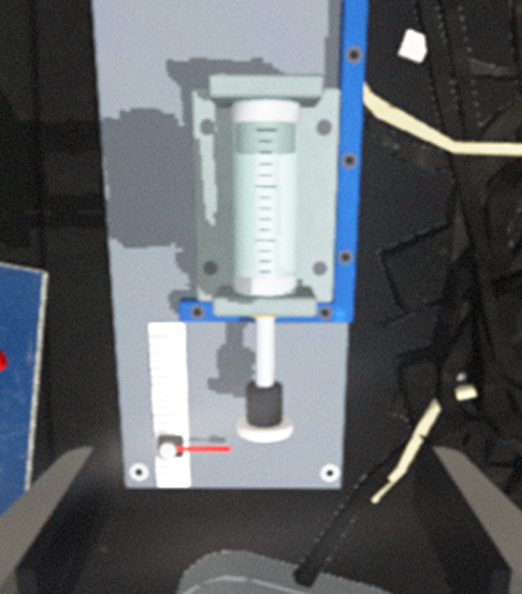

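View pics/w6c.png

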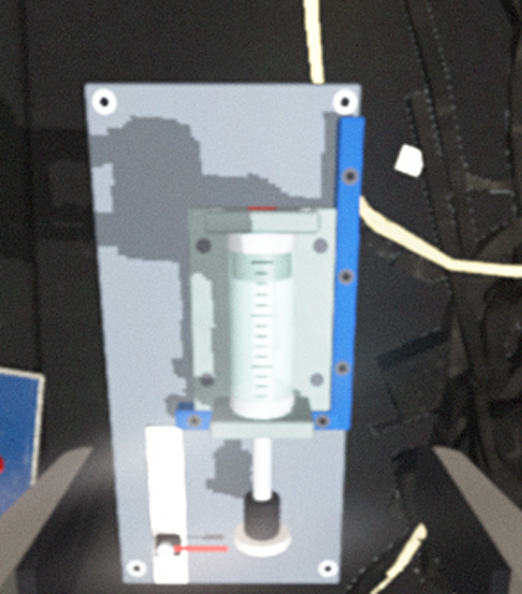

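```bash
cat > k.py <<'E'
from h import *
z=np.load("stand.npz"); a=float(z['a']);t=z['t']
L=lambda w: np.r_[rotz(-a)[:2,:2]@(np.asarray(w)[:2]-t),w[2]]*1000
P=lambda n,p: (n,p[0]/1.8+140-.2,p[1]/1.8-.2)
q={'s1':((208,128),(204,246),.028),'s2':((324,128),(320,246),.028),'s3':((320,268),(317,380),.028),'s4':((210,268),(207,380),.028),
'r1':((354,55),(350,177),.026),'r2':((349,160),(346,277),.026),'r3':((345,257),(342,369),.026),'t1':((197,313),(194,421),.026),'t2':((325,313),(322,421),.026),
'pBL':((126,488),(123,583),.01),'pBR':((341,488),(338,583),.01),'red':((229,449),(227,548),.019),'redbase':((180,449),(178,548),.019),
'knobTop':((264.5,403),(262.5,515),.058),'rod':((264,352),(262,470),.053),'discL':((237,428),(234,539),.048),'discR':((293,428),(291,539),.048),
}
for k,(p,r,h) in q.items():
    print(k,L(tri([P("w5",p),P("w6",r)])).round(1),L(atz(*P("w5",p),h)).round(1),L(atz(*P("w6",r),h)).round(1))
E
python3 k.py
```

```text
s1 [-91.8 -30.1  26.4] [-91.6 -29.9  28. ] [-91.9 -30.   28. ]
s2 [-91.8  29.8  27.3] [-91.7  29.8  28. ] [-91.8  29.6  28. ]
s3 [-20.5  29.6  30.8] [-20.1  29.8  28. ] [-19.6  29.8  28. ]
s4 [-20.2 -30.4  29.8] [-20.  -30.6  28. ] [-19.6 -30.5  28. ]
r1 [-125.6   43.6   28.3] [-126.   44.   26.] [-125.6   43.9   26. ]
r2 [-76.1  43.3  29.4] [-76.2  43.6  26. ] [-75.6  43.8  26. ]
r3 [-26.3  43.1  29.4] [-25.9  43.6  26. ] [-25.3  43.6  26. ]
t1 [  5.9 -38.9  24.4] [  5.5 -38.7  26. ] [  5.2 -38.7  26. ]
t2 [ 5.4 33.5 25.8] [ 5.4 33.5 26. ] [ 5.3 33.4 26. ]
pBL [124.3 -90.4   8.9] [123.7 -89.8  10. ] [123.5 -90.3  10. ]
pBR [122.1  48.4  12.2] [123.3  49.   10. ] [123.7  48.4  10. ]
red [ 92.6 -22.3  17.9] [ 92.1 -22.3  19. ] [ 91.9 -22.1  19. ]
redbase [ 93.  -52.7  17.2] [ 92.2 -52.5  19. ] [ 91.8 -52.3  19. ]
knobTop [50.2 -0.3 51.6] [47.9 -0.5 58. ] [46.5 -0.1 58. ]
rod [19.1 -0.6 60. ] [21.  -0.8 53. ] [22.5 -0.4 53. ]
discL [ 64.6 -15.7  52.5] [ 66.4 -15.8  48. ] [ 67.4 -16.1  48. ]
discR [64.3 15.4 53. ] [66.3 15.5 48. ] [67.4 15.8 48. ]
```

Run:
```python
from h import *
z=np.load("stand.npz"); a=float(z['a']);t=z['t']
G=lambda x,y,h: np.r_[rotz(a)[:2,:2]@[x,y]+t,h]
for n,c,r0,r1,cr in(("w5",286,205,258,250),("w6",285,268,318,284)):
    g=np.load(n+".npz")["p"].astype(int)
    print(n,r0,g[r0:r1,c-1:c+2].mean((1,2)).round().astype(int).tolist())
    col=[262,264]; print("red",[(r,(g[r,258:264,0]-g[r,258:264,1]).mean().round()) for r in range(240,312) if (g[r,258:264,0]-g[r,258:264,1]).mean()>25])
    th=np.linspace(0,2*np.pi,181)
    for d in (2,4,6,8,10):
        o=[]
        for x,r in((34,10),(61,16),(56,16)):
            q=np.array([proj(n,G((x+d-1)/1e3,r/1e3*np.cos(s),.048+r/1e3*np.sin(s))) for s in th])
            o+=[q[:,1].min().round(1),q[:,1].max().round(1)]
        print(d,"knobrear,discouter,discinner rows",o)
    print("redrow for true x",[(x,proj(n,G((x-1.2)/1e3,-.035,.019))[1].round(1)) for x in(91,92,93,94,95)])
```

```text
w5 205 [250, 250, 250, 250, 250, 250, 250, 252, 250, 217, 134, 87, 87, 92, 96, 97, 97, 97, 100, 99, 101, 102, 100, 102, 98, 96, 96, 95, 94, 92, 86, 93, 130, 188, 228, 252, 255, 255, 255, 255, 243, 192, 185, 187, 190, 191, 188, 188, 187, 187, 187, 187, 186]
red [(247, np.float64(51.0)), (248, np.float64(132.0)), (249, np.float64(168.0)), (250, np.float64(121.0)), (251, np.float64(40.0))]
2 knobrear,discouter,discinner rows [np.float64(204.9), np.float64(211.0), np.float64(228.0), np.float64(239.7), np.float64(223.5), np.float64(234.8)]
4 knobrear,discouter,discinner rows [np.float64(206.8), np.float64(213.0), np.float64(229.8), np.float64(241.6), np.float64(225.3), np.float64(236.8)]
6 knobrear,discouter,discinner rows [np.float64(208.7), np.float64(215.0), np.float64(231.5), np.float64(243.5), np.float64(227.1), np.float64(238.7)]
8 knobrear,discouter,discinner rows [np.float64(210.6), np.float64(216.9), np.float64(233.3), np.float64(245.5), np.float64(228.9), np.float64(240.6)]
10 knobrear,discouter,discinner rows [np.float64(212.5), np.float64(218.9), np.float64(235.1), np.float64(
[... 745 characters left out ...]
267.4), np.float64(277.1), np.float64(288.0), np.float64(305.3), np.float64(283.8), np.float64(300.8)]
6 knobrear,discouter,discinner rows [np.float64(269.2), np.float64(279.0), np.float64(289.7), np.float64(307.1), np.float64(285.5), np.float64(302.6)]
8 knobrear,discouter,discinner rows [np.float64(271.0), np.float64(280.8), np.float64(291.4), np.float64(308.9), np.float64(287.2), np.float64(304.4)]
10 knobrear,discouter,discinner rows [np.float64(272.8), np.float64(282.7), np.float64(293.1), np.float64(310.7), np.float64(288.9), np.float64(306.2)]
redrow for true x [(91, np.float64(302.6)), (92, np.float64(303.4)), (93, np.float64(304.2)), (94, np.float64(305.0)), (95, np.float64(305.8))]
```

Run:
```python
from h import *
z=np.load("stand.npz"); a=float(z['a']);t=z['t']
G=lambda x,y,h: np.r_[rotz(a)[:2,:2]@[x,y]+t,h]
L=lambda w: np.r_[rotz(-a)[:2,:2]@(np.asarray(w)[:2]-t),w[2]]*1000
Rs=rotz(a+np.pi/2)@R0
env.reach(G(.051,-.0003,.13),Rs); env.movel(G(.051,-.0003,.0485),rate=.08); env.pause(.2)
print(L(env.read_ee_pos()),env.read_wrist_force(),env.read_t())
p=env.read_ee_pos(); env.movel(G(.051,-.0003,.0485)*2-p,rate=.03); env.pause(.2); print(L(env.read_ee_pos()))
env.grasp(25); env.pause(.2)
print(L(env.read_ee_pos()),env.read_gripper_width(),env.read_grasp_force(),env.read_wrist_force(),env.read_moment(),env.read_t())
shot("w7")
```

```text
[5.10424283e+01 9.45423645e-03 4.88866124e+01] [ 0.08949725 -0.34480152 -0.84052792] 21.0583
[50.98391419 -0.59468144 48.11626365]
[50.96231021 -0.54409447 48.12245975] 0.01942008965720724 25.000145137310028 [1.1129915  0.34664305 0.33150047] [ 0.01744274 -0.15752935  0.01783646] 22.8
```

Run:
```python
from h import *
z=np.load("stand.npz"); a=float(z['a']);t=z['t']
G=lambda x,y,h: np.r_[rotz(a)[:2,:2]@[x,y]+t,h]
L=lambda w: np.r_[rotz(-a)[:2,:2]@(np.asarray(w)[:2]-t),w[2]]*1000
Rs=rotz(a+np.pi/2)@R0
tgt=G(.07776,-.0005,.0482); c=env.read_ee_pos()
def rep(): f=env.read_wrist_force(); print(L(env.read_ee_pos()).round(2),(rotz(-a)@f).round(1),env.read_gripper_width().__round__(4),env.read_t())
s=G(.05096,-.0005,.0482)
for k in (.2,.5,.8,1.): env.movel(s+(tgt-s)*k,frame=Rs,rate=.03); rep()
c=tgt.copy()
for i in range(5):
    env.pause(.2); e=tgt-env.read_ee_pos(); 
    if abs(e).max()<.0003: break
    c=c+e; env.movel(c,frame=Rs,rate=.02); rep()
env.pause(.4); rep(); print(env.read_grasp_force()); shot("w8")
p,d=env.read_camera("top"); a1=p[140:230,130:280]
p,d=env.read_camera("scene"); b1=p[190:290,140:290]
w=cv2.imread("pics/w8.png")
f=lambda i,W,H: cv2.resize(i,(W,H),interpolation=cv2.INTER_CUBIC)
o=np.zeros((600,800,3),np.uint8); o[:420,:560]=w; o[420:,:300]=f(a1,300,180)[:,:,::-1]; o[420:,300:570]=f(b1,270,180)[:,:,::-1]
cv2.imwrite("pics/fin.png",o)
```

```text
[56.09 -0.51 48.24] [-2.9  0.  -0.5] 0.0195 23.175
[64.85 -0.51 48.18] [-2.2  1.  -0.1] 0.0192 23.5917
[72.47 -0.5  48.22] [-3.3 -0.1 -0.5] 0.0195 24.0083
[77.6  -0.46 48.24] [-3.8 -0.1  0.6] 0.019 24.3333
[77.6  -0.47 48.23] [-5.3 -0.6 -1.1] 0.0195 24.9333
24.99926894903183
```

View pics/fin.png

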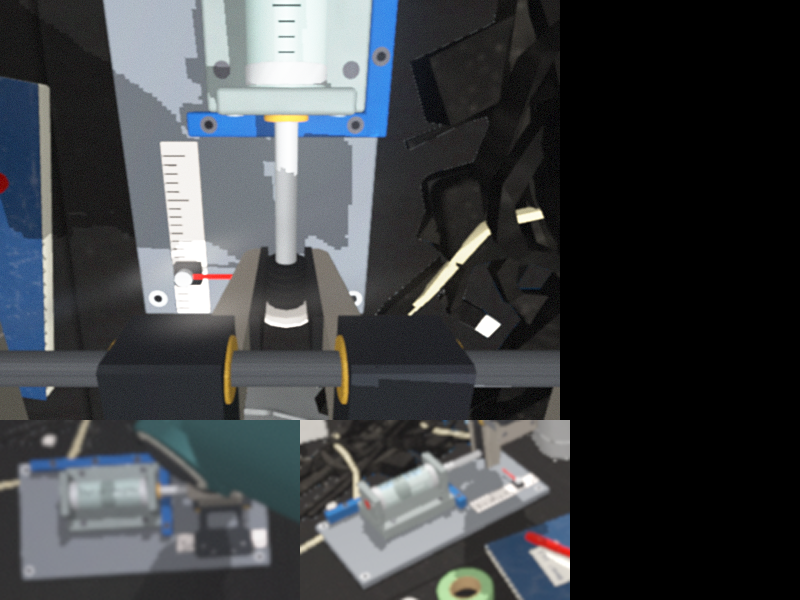

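Run:
```python
from h import *
z=np.load("stand.npz"); a=float(z['a']);t=z['t']
G=lambda x,y,h: np.r_[rotz(a)[:2,:2]@[x,y]+t,h]
L=lambda w: np.r_[rotz(-a)[:2,:2]@(np.asarray(w)[:2]-t),w[2]]*1000
n="w8"; g=np.load(n+".npz")["p"].astype(int)
print(295,g[295:335,285:288].mean((1,2)).round().astype(int).tolist())
r=[(i,int((g[i,205:228,0]-g[i,205:228,1]).mean())) for i in range(268,285)];print(r)
rw=np.array([x for x in r if x[1]>20]);rr=(rw[:,0]*rw[:,1]).sum()/rw[:,1].sum()
print("red x",L(atz(n,216,rr,.019)),"stop screws",L(atz(n,208,124.5,.026)),L(atz(n,355,124.5,.026)),"plate scr",L(atz(n,157.5,298,.01)))
for v in(320,322,324,326): print(v,"disc outer top x",L(atz(n,286,v,.064)))
for v in(300,302,304,306,308): print(v,"disc inner (56) at knob top x",L(atz(n,286,v,.058)))
for nn,p in(("w5",(139,471)),("w6",(136,568))): print("plate scr earlier",L(atz(nn,p[0]/1.8+140-.2,p[1]/1.8-.2,.01)))
```

```text
295 [61, 59, 58, 58, 62, 61, 63, 64, 65, 63, 62, 64, 62, 63, 95, 151, 181, 192, 191, 194, 192, 197, 204, 224, 236, 238, 238, 237, 238, 250, 255, 255, 222, 79, 41, 44, 48, 47, 42, 45]
[(268, -4), (269, -6), (270, -5), (271, -7), (272, -8), (273, 19), (274, 121), (275, 194), (276, 204), (277, 194), (278, 148), (279, 72), (280, 4), (281, -8), (282, -6), (283, -5), (284, -5)]
red x [ 91.72195539 -41.43693969  19.        ] stop screws [  4.59362389 -38.75219974  26.        ] [ 4.60024054 33.58133766 26.        ] plate scr [111.84392865 -81.21516607  10.        ]
320 disc outer top x [89.78920804 -0.35337578 64.        ]
322 disc outer top x [90.86307009 -0.35334886 64.        ]
324 disc outer top x [91.94126568 -0.35332183 64.        ]
326 disc outer top x [93.0238211 -0.3532947 64.       ]
300 disc inner (56) at knob top x [83.05757643 -0.35507931 58.        ]
302 disc inner (56) at knob top x [84.13504524 -0.3550523  58.        ]
304 disc inner (56) at knob top x [85.21677616 -0.35502518 58.        ]
306 disc inner (56) at knob top x [86.30279451 -0.35499796 58.        ]
308 disc inner (56) at knob top x [87.39312584 -0.35497063 58.        ]
plate scr earlier [111.62273544 -80.72397351  10.        ]
plate scr earlier [112.31471181 -81.24285155  10.        ]
```

```bash
python3 -c "
from station import env
print(env.finish_job(),env.read_t())"
```

```text
the job is handed in; nothing more can be done
the job is handed in; nothing more can be done
```

The job is handed in, verdict not shown: my last measurements had the carriage seated in the fence corner, the plunger drawn until the disc was about 0.5 mm short of the pointer (4 mm allowed), and the knob gripped at 25 N, at about 25 s of the 59 s allowed.

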